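# Raise the slide hotplate by four clicks and confirm

## Robot

A 6-joint arm with a two-finger parallel gripper is mounted at the origin on the work surface; the furniture and walls round the work are solid. World frame = base frame: x ahead of the robot, y to its left, z up, the work surface at z = 0. Lengths are in m, angles in rad, forces in N, time in s.
With the tool pointing down it reaches from about 0.3 to 0.85 m from the base axis. Payload 4.2 kg.
Tool frame: the origin (TCP) lies at the very end of the fingers, on their centre line; the grasp point (between the pads) lies 19 mm behind it (env.grip_depth is the distance from the TCP to the grasp point, in m); z points along the fingers, y is the line along which they close (so a half turn about z gives the same grasp; the last joint's range is limited). The gripper opens to 91 mm and grips with 3 to 60 N. Pads are 32 mm wide; open, the fingers measure 118 mm over their backs; the gripper's body (76 mm by 178 mm) begins 60 mm behind the grasp point.
Start: joints at [1.108, 0.32, 1.565, -0, 1.257, -0.02], TCP at [0.246, 0.52, 0.214] pointing down, gripper open.
Joint ranges: [-3.11, 3.11], [-0.84, 2.01], [0.21, 2.61], [-1.34, 4.49], [0.05, 2.63], [-2.56, 2.56]. Speed limits (rad/s): [2.57, 2.57, 3.14, 3.14, 3.14, 3.14].

## Interface

Orientations are given as [roll, pitch, yaw] about the fixed x, y, z axes, in that order (R = Rz(yaw) Ry(pitch) Rx(roll)).
In Python, from rig import env, monitor, snapshot, camera_model, masks_of, mark_of gives the robot as it stands. Calls block until the motion is done:
- env.movep(position, orientation): joint-space move of the TCP to a pose.
- env.move_linear(position, ori=None, speed=0.15, f_stop=None): straight line of the TCP; ori=None keeps the orientation; speed is the mean speed in m/s. With f_stop (N) it stops when the force on the tool has changed by that much, and returns True; else False.
- env.goto_joints(angles): joint-space move.
- env.move_gripper(opening, grasp_force=None): opening from 0.0 (shut) to 1.0 (fully open); grasp_force is the grip in N (None keeps the last); returns when the fingers have stopped.
- env.hold(seconds).
- env.ik(position, orientation): joint angles nearest the present ones, or None.
- monitor.read_state(): the state.
- snapshot(name): name is "scene" or "top"; returns (picture, depth): 420x560x3 uint8, blue, green, red; 420x560 float32, m along the optical axis (not along the pixel's ray), 0 where there is no reading.
- camera_model(name): a dict with "fx", "fy", "cx", "cy" (pixels), "camera_from_world" (4x4, takes a point from world to camera coordinates). Camera axes: x right, y up, looking along -z (the intrinsics and any distortion apply to the point x, -y, -z); pixel columns grow to the right and rows downward; lengths in m; the calibration is good to about 2 mm. A picture is of the moment at which its call begins. camera_model takes no time and is no camera call.
A pose or a line that the arm cannot do raises env.PlanningError and nothing moves.
- env.sign_off(): hands the job in; it is judged then, once.
Trained networks look in the newest picture that a camera, given by its name, has taken for a name from the list of things; names that differ only in an ending like _2 or _b are one class to them, and where a whole thing is asked for, a point or a joint stands for the part that bears it (a point fixed in the world has none). Each returns a list of dicts, best first, with "p" (0 to 1); they miss things now and then, are a little off and sometimes report something else, mostly with a low value. They report only what shows in the picture. A call takes as long as a camera call.
- masks_of(camera, name): "region" (420x560 bool, what is visible of it) and "bbox" ([left, top, right, bottom] as shares, 0 to 1, of the picture: columns of its width, rows of its height, round what is visible of it).
- mark_of(camera, name): "xy" ([column, row] as shares, 0 to 1, of the picture: columns of its width, rows of its height: a listed point, or the origin of a listed thing).
The state is a dict: "time_s": time; "joints": joint angles; "joint_velocities": joint speeds; "joint_efforts": joint torques, N m; "position": TCP position; "tcp_rot": TCP orientation; "ft_force": force on the tool from outside, world axes, zero at the start; "torque": the same for the moment, N m; "width": opening from 0.0 (shut) to 1.0 (fully open); "grasp_force": force on a finger pad.
Only numpy, scipy, OpenCV 4.12 (cv2) and the standard library are available. Lean on these libraries where they do the work, as an engineer would, in place of code of your own. Each camera call takes 0.05 s, during which the arm holds its last target. There are 200 camera calls.

## Task

The smears on the slide-drying hotplate need it warmer: with a fingertip, push its bar-shaped dial round exactly four clicks clockwise (seen from above) from where it stands now, so that it rests in the fourth click. Then press the round key on the same panel fully down to confirm the new setting, and let it go. Nothing is to be gripped: do not press the key before the dial is set, turn the dial more than a click too far, squeeze or force it, lift or shift the hotplate, or disturb the slides drying on it and the things standing around.

Things in the scene. Friction and masses are not known exactly. Their poses are not given: they have to be found in the camera images.
- hotplate: slide-drying hotplate, a low white box loose on rubber feet, 4 to 5.4 kg, 200 mm (its x) by 220 mm (its y); origin at the centre of its underside, z up, x from its grey control panel (the 95 mm strip on the robot's side, flat, top 55 mm above the bench) to its dark warm plate (top 58 mm, 5 mm rails on three sides). A flush dark display window lies between dial and key
- dial (a joint): angle of the dial in rad, grows clockwise seen from above; one click is 0.5236 (12 a turn, no end stops). It rests only at multiples of 0.5236 (0: pointer along the hotplate's +x) and starts in one of the five from -1.047 to 1.047. about 4 to 5 N near the end of the bar breaks it out of a click; past the half-way point it snaps on into the next click by itself, ahead of the finger
- dial_centre (a point): point on the dial's vertical axis at the top of its bar, 28 mm above the panel. The black dial has a round skirt, 64 mm across, top 7 mm above the panel, and a bar across its middle, 58 mm long with round ends, 12 mm thick, up to 28 mm above the panel (21 mm of its sides free to push against). Axis 50 mm in -x and 50 mm in -y of the hotplate's origin. Axes turn with the dial: x towards the pointer
- dial_pointer (a point): point on top of the bar, 26 mm from the dial's axis, at the end marked with a white line (the pointer). Twelve small white ticks, one for each click, stand on the panel round the dial, 36 to 42 mm from its axis
- key (a joint): how far the confirm key is pressed, in m: 0 up, 0.003 fully down; a spring pushes it back (1.6 N to start, 4 N at the bottom). Mind the 360 mm tall fixed microscope on the robot's midline (y from -0.13 to 0.07 m, x from 0.18 to 0.51 m), to the left of the hotplate
- key_top (a point): centre of the top of the confirm key, a round grey key 22 mm across in a low black ring, its top 8 mm above the panel (63 mm above the bench) when up; pressed straight down. It lies 50 mm in -x and 60 mm in +y of the hotplate's origin
- slide_1: glass slide, 76 x 26 x 1.6 mm, loose on the warm plate, nearest to the dial's side (hotplate's -y); origin at the centre of its underside, x along its length
- slide_2: glass slide like slide_1, in the middle of the warm plate
- slide_3: glass slide like slide_1, on the key's side (hotplate's +y) of the warm plate
- beaker: glass beaker, 54 mm across, 69 mm tall, bystander to the right of the hotplate; origin under its centre
- iodine_bottle: brown dropper bottle, 40 mm across, 92 mm tall, bystander to the right of the hotplate; origin under its centre
- dropper_vial: small white dropper vial, 18 mm across, 42 mm tall, bystander to the right of the hotplate; origin under its centre
- petri: petri dish, 70 mm across, 15 mm tall, bystander to the right of the hotplate; origin under its centre
- blower: rubber air blower, 51 mm across, 100 mm tall, standing bystander far to the right; origin under its centre

How it is judged:
By the outcome, as a careful person would: the job done as asked, in the order asked, and still so for the second after the job is handed in, with the robot touching nothing.
It also fails if it takes over 61 s, if anything falls off the work surface, if the arm or the gripper's body presses on something with over 40 N, if the wrist force passes 120 N, or if a joint passes its speed limit or range.

## Working session

There is one attempt and no reset: what is moved stays moved. The work goes in short steps, each a Python script; the robot and the scene stay as the last script left them, time stands still between calls to the robot, and variables do not carry over. Pictures are saved under pics/ and viewed, at most 10 in all, crops included, and the job is handed in when it is done.

```bash
ls; mkdir -p pics
cat > h.py <<'E'
from rig import env, monitor, snapshot, camera_model, masks_of, mark_of
import numpy as np, cv2
def ray(cam,u,v):
    m=camera_model(cam);T=np.linalg.inv(np.array(m["camera_from_world"]))
    d=np.array([(u-m["cx"])/m["fx"],-(v-m["cy"])/m["fy"],-1.0])
    return T[:3,3],T[:3,:3]@d
def at_z(cam,u,v,z):
    o,d=ray(cam,u,v);return o+d*(z-o[2])/d[2]
def proj(cam,p):
    m=camera_model(cam);q=np.array(m["camera_from_world"])@np.append(p,1)
    return np.array([m["cx"]+m["fx"]*q[0]/-q[2],m["cy"]+m["fy"]*(-q[1])/-q[2]])
E
python3 - <<'E'
from h import *
for c in("scene","top"):
    p,d=snapshot(c);cv2.imwrite(f"pics/{c}0.png",p)
    m=camera_model(c);print(c,{k:v for k,v in m.items() if k!="camera_from_world"},at_z(c,280,210,0), np.linalg.inv(m["camera_from_world"])[:3,3])
    for n,z in(("dial_centre",.083),("dial_pointer",.083),("key_top",.063),("slide_1",.058),("hotplate",0),("beaker",0),("iodine_bottle",0),("dropper_vial",0),("petri",0),("blower",0)):
        for r in mark_of(c,n)[:3]:
            u,v=r["xy"][0]*560,r["xy"][1]*420
            print(n,round(r["p"],2),round(u,1),round(v,1),at_z(c,u,v,z).round(4), d[int(v),int(u)] if 0<=v<420 and 0<=u<560 else None)
s=monitor.read_state();print(s["time_s"],s["ft_force"],s["tcp_rot"],s["position"],s["joints"])
E
```

```text
pics
scene {'fx': 478.06696333150074, 'fy': 478.06696333150074, 'cx': 275.44617671761677, 'cy': 210.53186659614792} [ 0.39692452 -0.32228509  0.        ] [ 1.00923017 -0.96287034  0.46339509]
dial_centre 0.83 284.6 177.3 [ 0.4149 -0.3309  0.083 ] 0.94569355
dial_centre 0.37 328.0 172.4 [ 0.4568 -0.2473  0.083 ] 1.0483819
dial_pointer 0.67 299.6 177.2 [ 0.4345 -0.3084  0.083 ] 0.95164114
key_top 0.59 328.6 173.0 [ 0.4307 -0.2112  0.063 ] 1.0443335
slide_1 0.79 356.6 194.0 [ 0.5278 -0.2421  0.058 ] 0.9449338
slide_1 0.77 308.8 206.8 [ 0.5007 -0.3537  0.058 ] 0.889673
slide_1 0.61 332.5 203.3 [ 0.5214 -0.3094  0.058 ] 0.9007806
hotplate 0.73 317.6 219.0 [ 0.4759 -0.2939  0.    ] 0.8488621
hotplate 0.19 243.6 263.9 [ 0.4947 -0.5106  0.    ] 0.81059915
beaker 0.65 267.3 283.4 [ 0.5626 -0.5198  0.    ] 0.74258876
iodine_bottle 0.92 190.7 273.4 [ 0.456  -0.5932  0.    ] 0.7635561
dropper_vial 0.54 240.8 260.7 [ 0.484  -0.5076  0.    ] 0.80511343
dropper_vial 0.44 188.9 250.5 [ 0.3965 -0.5538  0.    ] 0.7443543
petri 0.78 187.5 252.2 [ 0.3995 -0.559   0.    ] 0.74432874
blower 0.84 215.4 288
[... 745 characters left out ...]
.5157 -0.361   0.    ] 1.0294406
beaker 0.81 317.0 165.4 [ 0.562  -0.5183  0.    ] 1.0932642
iodine_bottle 0.78 354.6 214.7 [ 0.46   -0.5928  0.    ] 1.0286945
iodine_bottle 0.46 337.7 244.1 [ 0.4008 -0.5568  0.    ] 1.0712318
dropper_vial 0.63 316.1 200.1 [ 0.491  -0.5149  0.    ] 1.0538284
dropper_vial 0.48 177.8 182.2 [ 0.532  -0.2345  0.    ] 1.0257909
petri 0.57 338.5 245.9 [ 0.3971 -0.5585  0.    ] 1.0711365
blower 0.95 350.5 185.9 [ 0.5189 -0.5859  0.    ] 1.0324749
1.1 [0.38200835 0.04270786 0.0960771 ] [ 3.14148781e+00 -3.81689529e-06  2.69878654e+00] [0.24638267 0.51956392 0.21398827] [ 1.10798835e+00  3.19596724e-01  1.56447314e+00  6.21569604e-06
  1.25741805e+00 -2.00037776e-02]
```

Run:
```python
import cv2
p=cv2.imread("pics/top0.png")[130:290,120:400]; cv2.imwrite("pics/topc.png",cv2.resize(p,(784,448),interpolation=cv2.INTER_CUBIC))
p=cv2.imread("pics/top0.png")[195:275,145:265]; cv2.imwrite("pics/topd.png",cv2.resize(p,(780,520),interpolation=cv2.INTER_CUBIC))
```

```text
(no output)
```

View pics/topc.png

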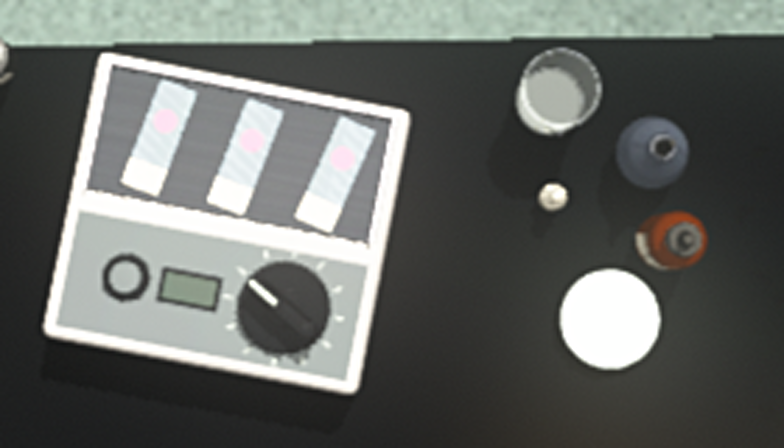

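View pics/topd.png

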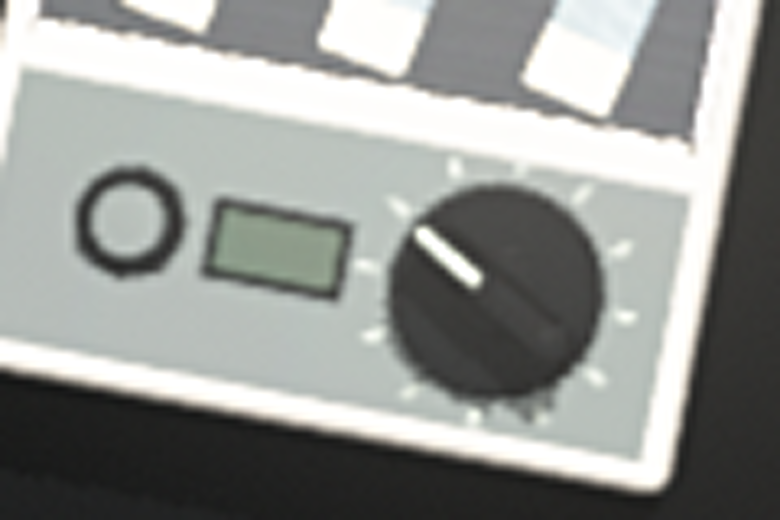

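View pics/scene0.png

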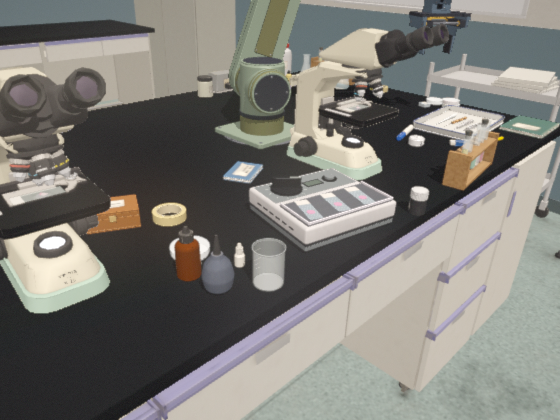

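The top view shows the hotplate turned about 10° clockwise. The key is near pixel (165,229), the dial skirt near (221,240), and the pointer points up-left, about −60° from the hotplate's x. The scene view shows the microscope left of the hotplate and the bystanders to its right, well clear. Next I'll refine the hotplate pose.

Run:
```python
from h import *
from scipy.optimize import least_squares
from scipy.ndimage import label, center_of_mass
p=cv2.imread("pics/top0.png"); S=6.5
px=lambda x,y:((x+.5)/S-.5+145,(y+.5)/S-.5+195)
key=at_z("top",*px(130,222),.060)[:2]; sk=at_z("top",*px(497,292),.062)[:2]
print("key",key,"skirt",sk,"dist",np.linalg.norm(key-sk),"yaw",np.degrees(np.arctan2(*(key-sk)[::-1]))-90)
T=[(455,167),(520,167),(583,195),(622,248),(626,316),(596,377),(540,415),(475,415),(410,391),(372,335),(367,265),(398,206)]
W=np.array([at_z("top",*px(*t),.0555)[:2] for t in T])
def f(v):
    d=W-v[:2];a=np.arctan2(d[:,1],d[:,0]);r=np.hypot(*d.T)
    e=(a-v[2]+np.pi/12)%(np.pi/6)-np.pi/12
    return np.r_[r-.039,.039*e]
for y0 in(-.1,-.2):
    s=least_squares(f,[*sk,y0]);print(s.x,np.degrees(s.x[2]),np.abs(s.fun).max())
a,b=[at_z("top",*px(*t),.083)[:2] for t in((420,230),(478,283))];print("pointer dir deg",np.degrees(np.arctan2(*(a-b)[::-1])))
# hotplate lower edge/right edge at top z .055
c=[at_z("top",(x)/2.8+120,y/2.8+130,.055)[:2] for x,y in((45,333),(357,392),(410,112),(103,54))]
print(np.round(c,4),[np.linalg.norm(c[i]-c[(i+1)%4]) for i in range(4)],"centre",np.mean(c,0))
for i,j in((0,1),(3,2)): print(np.degrees(np.arctan2(*(c[i]-c[j])[::-1]))-90)
for i,j in((1,2),(0,3)): print(np.degrees(np.arctan2(*(c[j]-c[i])[::-1])))
```

```text
key [ 0.43761307 -0.21742403] skirt [ 0.41522325 -0.32485762] dist 0.10974187384802067 yaw -11.772291862208576
[ 0.41533617 -0.32442599 -0.20615766] -11.8119638861719 0.002069467761554901
[ 0.41533617 -0.32442599 -0.20615766] -11.81196388617169 0.0020694677615986368
pointer dir deg 46.692504798133506
[[ 0.4    -0.1619]
 [ 0.3559 -0.3742]
 [ 0.5478 -0.4138]
 [ 0.5912 -0.2028]] [np.float64(0.21683052157136443), np.float64(0.19596133244339983), np.float64(0.2154103953915496), np.float64(0.1954815078623902)] centre [ 0.47371355 -0.28820277]
-11.740266889055746
-11.611834298546455
-11.654569801374812
-12.070760005995112
```

```bash
cat >> h.py <<'E'
D=np.array([.4153,-.3245]);K=np.array([.4378,-.2170]);YAW=np.radians(-11.8)
def pose(phi,s=.032,off=.022,gap=0.,z=.070):
    """finger face on the ccw side of the tail end when dial = phi (rad, clockwise)"""
    t=YAW-phi+np.pi                      # world direction of the tail
    u=np.array([np.cos(t),np.sin(t)]);n=np.array([-u[1],u[0]])  # n: ccw side
    xy=D+s*u+(off+gap)*n
    return np.r_[xy,z],[np.pi,0,t-np.pi/2-2*np.pi*(t-np.pi/2>3.3)]
E
python3 - <<'E'
from h import *
for p,o in(([.246,.52,.5],[np.pi,0,2.6988]),([.25,.52,.55],[np.pi,0,2.6988])):print(p,env.ik(p,o))
for z in(.5,.2,.07):
    p,o=pose(-np.pi/3,gap=.01,z=z);print(p,o,env.ik(p,o))
p,o=pose(np.pi/3*.97);print(p,o,env.ik(p,o))
print(env.ik([*K,.07],[np.pi,0,1.57]))
E
```

```text
[0.246, 0.52, 0.5] [ 1.10892568e+00  3.06371347e-01  8.84807900e-01 -4.44089210e-16
  1.95041341e+00 -1.90779918e-02]
[0.25, 0.52, 0.55] [ 1.10271849e+00  3.53531463e-01  6.84318848e-01 -4.44089210e-16
  2.10374234e+00 -2.52851854e-02]
[ 0.41782619 -0.36968427  0.5       ] [3.141592653589793, 0, np.float64(2.4120450262561635)] [-0.74495707  0.2725034   0.93306357  0.          1.93602568 -1.58620577]
[ 0.41782619 -0.36968427  0.2       ] [3.141592653589793, 0, np.float64(2.4120450262561635)] [-0.74495707  0.30199247  1.62663809  0.          1.21296209 -1.58620577]
[ 0.41782619 -0.36968427  0.07      ] [3.141592653589793, 0, np.float64(2.4120450262561635)] [-0.74495707  0.4226405   1.80430037  0.          0.91465178 -1.58620577]
[ 0.38368212 -0.30195428  0.07      ] [3.141592653589793, 0, np.float64(0.34906585039886595)] [-6.90313656e-01  3.30069073e-01  1.96269524e+00 -4.44089210e-16
  8.48828341e-01  5.31416821e-01]
[-0.48370711  0.33057317  1.96186464  0.          0.84915484 -0.48291079]
```

Run:
```python
from h import *
env.move_gripper(0.0)
env.movep([.246,.52,.5],[np.pi,0,2.6988])
p,o=pose(-np.pi/3,gap=.012,z=.5);env.movep(p,o)
p[2]=.15;env.movep(p,o)
s=monitor.read_state();print(s["time_s"],s["ft_force"],s["position"],s["width"])
p[2]=.070;print("hit",env.move_linear(p,speed=.08,f_stop=3))
s=monitor.read_state();print(s["time_s"],s["ft_force"],s["position"],s["tcp_rot"])
im,d=snapshot("top");cv2.imwrite("pics/t1.png",cv2.resize(im[150:300,120:320],(800,600),interpolation=cv2.INTER_CUBIC))
im,d=snapshot("scene");cv2.imwrite("pics/s1.png",cv2.resize(im[60:260,180:440],(780,600),interpolation=cv2.INTER_CUBIC))
```

```text
8.0583 [-0.085921   -0.28441764  0.49043145] [ 0.42036716 -0.37187013  0.15126918] 0.0031584874460203307
hit False
9.2083 [-0.04382063  0.91758948 -0.15404491] [ 0.41966978 -0.37133917  0.07052559] [-3.14156342e+00  1.24932560e-03  2.41209451e+00]
```

View pics/s1.png

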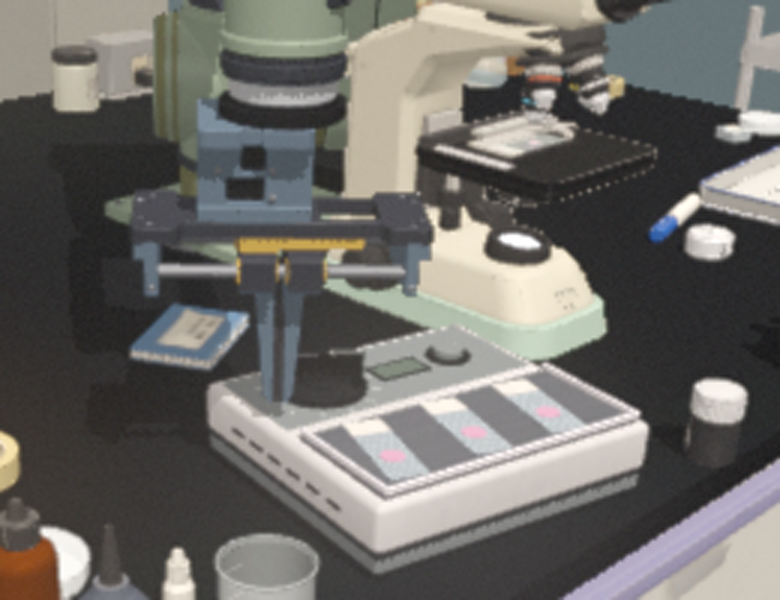

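The fingertip is down beside the dial's tail end (280,395), clear of everything. Next I feel for contact.

Run:
```python
from h import *
p,o=pose(-np.pi/3,gap=-.006)
n=pose(-np.pi/3,gap=1.)[0][:2]-pose(-np.pi/3,gap=0)[0][:2]
f0=np.mean([monitor.read_state()["ft_force"]],0)
print("hit",env.move_linear(p,o,speed=.015,f_stop=2.5))
s=monitor.read_state();print(s["time_s"],s["ft_force"]-f0,s["position"],"gap",(s["position"][:2]-pose(-np.pi/3)[0][:2])@n)
```

```text
hit True
10.0833 [ 1.33315427 -0.79486904  1.57220169] [ 0.41155063 -0.36413172  0.06995723] gap 0.0016207646015337445
```

Run:
```python
from h import *
f0=monitor.read_state()["ft_force"]
for k in np.arange(.2,3.81,.3):
    phi=-np.pi/3+k*np.pi/6
    p,o=pose(phi)
    hit=env.move_linear(p,o,speed=.02,f_stop=18)
    s=monitor.read_state();print(round(k,2),hit,round(s["time_s"],2),s["ft_force"].round(1),(s["position"]-p).round(4))
    if hit:break
    if abs(k-1.7)<.01: im,_=snapshot("top");cv2.imwrite("pics/mid.png",im)
im,d=snapshot("top");cv2.imwrite("pics/t2.png",cv2.resize(im[150:300,120:320],(800,600),interpolation=cv2.INTER_CUBIC))
im,d=snapshot("scene");cv2.imwrite("pics/s2.png",cv2.resize(im[140:240,220:370],(780,520),interpolation=cv2.INTER_CUBIC))
for c in("top","scene"):
  for n in("dial_pointer","dial_centre","key_top"):
    for r in mark_of(c,n)[:2]:
        print(c,n,r["p"],at_z(c,r["xy"][0]*560,r["xy"][1]*420,.063 if n=="key_top" else .083).round(4))
```

```text
0.2 False 10.48 [ 3.4 -3.9 -2.8] [ 0.0014 -0.0014  0.0002]
0.5 False 10.94 [-0.4 -0.6  1.2] [-0.0006  0.0006 -0.0003]
0.8 False 11.4 [-0.3 -0.6 -0.3] [-0.      0.0001 -0.    ]
1.1 False 11.86 [ 2.3 -5.4 -3.4] [ 0.0013 -0.0021  0.0002]
1.4 False 12.32 [0.1 1.  0. ] [-0.0002  0.0003 -0.    ]
1.7 False 12.78 [ 0.1 -0.4  0.4] [-0.      0.0002 -0.    ]
2.0 False 13.28 [-0.7 -5.6 -2.6] [ 0.0006 -0.002   0.0002]
2.3 False 13.74 [ 0.3 -1.2 -0.9] [ 0.0003 -0.0004  0.0002]
2.6 False 14.2 [0.1 1.2 0.3] [-0.0001  0.0003 -0.    ]
2.9 False 14.66 [-0.8 -5.6 -1.7] [-0.     -0.001   0.0001]
3.2 False 15.12 [-0.6 -1.1 -0.1] [0.0001 0.0003 0.    ]
3.5 False 15.57 [ 0.3 -0.1 -0.7] [ 0.      0.0003 -0.0001]
3.8 False 16.03 [ 0.3 -0.4 -0.2] [-0.  0. -0.]
top dial_pointer 0.85 [ 0.4255 -0.3452  0.083 ]
top dial_centre 0.74 [ 0.4226 -0.3236  0.083 ]
scene dial_centre 0.8 [ 0.4246 -0.3353  0.083 ]
scene key_top 0.53 [ 0.4406 -0.2203  0.063 ]
scene key_top 0.2 [ 0.5859 -0.6405  0.063 ]
```

View pics/s2.png

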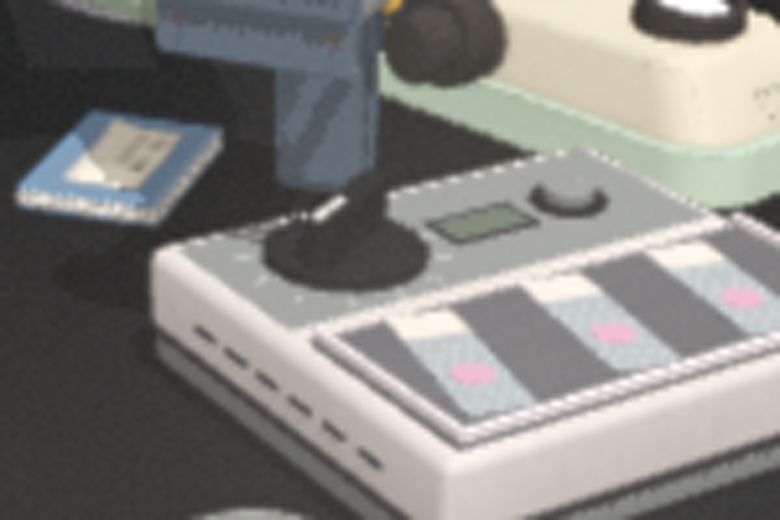

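The forces show four separate break-outs, at about 0.2, 1.1, 2.0 and 2.9 clicks, and the finger ends free. I'll back off and check from above.

Run:
```python
from h import *
phi=-np.pi/3+3.8*np.pi/6
p,o=pose(phi,gap=.012);env.move_linear(p,o,speed=.06)
p[2]=.22;env.move_linear(p,o,speed=.15)
q=p+[-.07,.0,0]
try: env.move_linear(q,o,speed=.15)
except env.PlanningError as e: print(e)
im,d=snapshot("top");cv2.imwrite("pics/top3.png",im);cv2.imwrite("pics/t3.png",cv2.resize(im[170:290,140:300],(800,600),interpolation=cv2.INTER_CUBIC))
r=mark_of("top","dial_pointer")
for r in r[:2]:
    w=at_z("top",r["xy"][0]*560,r["xy"][1]*420,.083)[:2];print(r["p"],w,np.degrees(np.arctan2(*(w-D)[::-1])-YAW))
print(monitor.read_state()["time_s"])
```

```text
0.84 [ 0.42307546 -0.34375207] -56.20737518630411
18.65
```

View pics/t3.png

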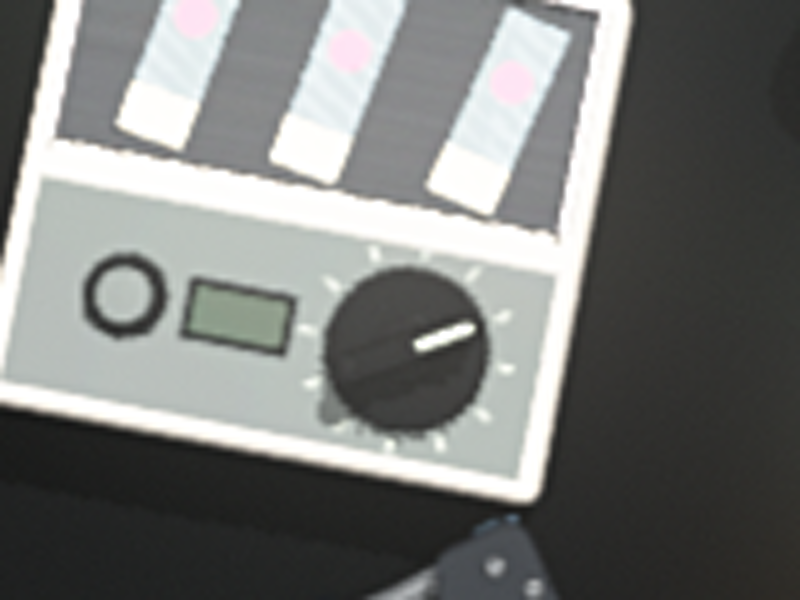

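The pointer is now at +60°, on the tick (503,316), exactly four clicks from the start. The hotplate and slides haven't moved: the key ring is still at pixel (165,229). Now the key.

Run:
```python
from h import *
o=[np.pi,0,np.pi/2]; P=np.array([K[0],K[1]-.004])
env.movep([P[0]-.03,P[1]-.09,.2],o)
env.move_linear([*P,.13],o,speed=.1)
s=monitor.read_state();print(s["time_s"],s["ft_force"],s["position"])
print(env.move_linear([*P,.072],o,speed=.06,f_stop=4))
env.hold(.3);f0=monitor.read_state()["ft_force"]
for z in(.066,.064,.063,.062,.061,.060,.059,.058,.057):
    h=env.move_linear([*P,z],o,speed=.01,f_stop=7)
    env.hold(.15);s=monitor.read_state();print(z,h,s["position"].round(4),(s["ft_force"]-f0).round(1))
    if h or s["ft_force"][2]-f0[2]>9:break
im,d=snapshot("scene");cv2.imwrite("pics/s4.png",cv2.resize(im[100:240,220:400],(771,600),interpolation=cv2.INTER_CUBIC))
print(monitor.read_state()["time_s"])
```

```text
20.9167 [0.06666784 0.33332188 0.47500442] [ 0.43803826 -0.22152539  0.13037274]
False
0.066 False [ 0.4379 -0.221   0.0661] [-0.3  0.1 -0.5]
0.064 False [ 0.4378 -0.221   0.064 ] [-0.6  0.3 -0.3]
0.063 False [ 0.438  -0.2211  0.0632] [-0.9  0.4  0.8]
0.062 False [ 0.438  -0.2211  0.0621] [ 0.3 -0.9  2.3]
0.061 False [ 0.438  -0.2211  0.0611] [ 0.1 -0.7  3. ]
0.06 False [ 0.438  -0.2211  0.0602] [-0.3 -0.2  4.6]
0.059 False [ 0.438  -0.2211  0.0601] [-1.1  0.9 12.4]
25.7833
```

View pics/s4.png

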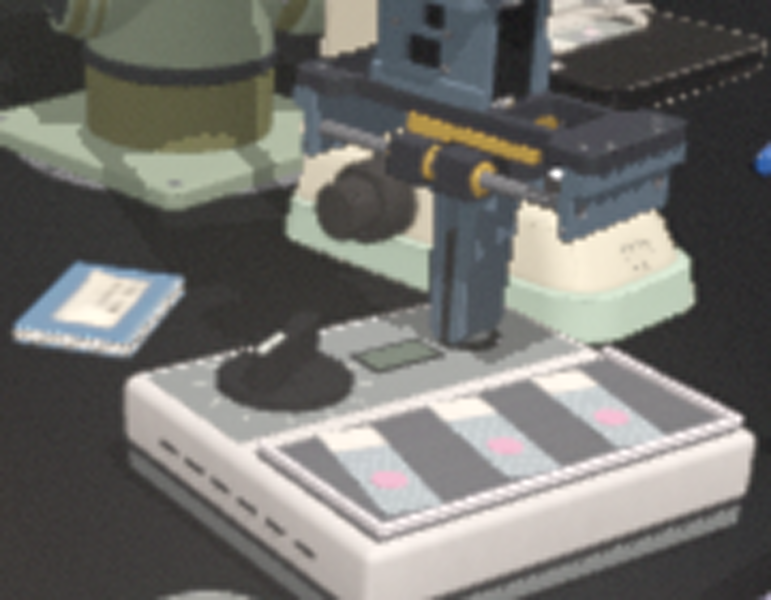

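The finger sits on the key (470,340). The spring force rose from .063 and reached a hard stop at .060, so the key is fully down. Now I release it, retreat and check.

Run:
```python
from h import *
o=[np.pi,0,np.pi/2]; P=np.array([K[0],K[1]-.004])
env.move_linear([*P,.075],o,speed=.03)
env.move_linear([*P,.13],o,speed=.1)
env.move_linear([P[0]-.03,P[1]-.09,.22],o,speed=.15)
env.move_linear([.30,-.34,.25],o,speed=.15)
env.hold(.5)
im,d=snapshot("top");cv2.imwrite("pics/t5.png",cv2.resize(im[130:290,120:400],(784,448),interpolation=cv2.INTER_CUBIC))
for n,z in(("dial_pointer",.083),("key_top",.063)):
  for r in mark_of("top",n)[:1]:
    w=at_z("top",r["xy"][0]*560,r["xy"][1]*420,z)[:2];print(n,r["p"],w,np.degrees(np.arctan2(*(w-D)[::-1])-YAW))
s=monitor.read_state();print(s["time_s"],s["ft_force"])
```

```text
dial_pointer 0.72 [ 0.42500369 -0.35005354] -57.406257208890565
key_top 0.67 [ 0.42875349 -0.2164017 ] 94.70567222130222
29.7583 [ 0.25414146 -0.2016611  -0.2030689 ]
```

View pics/t5.png

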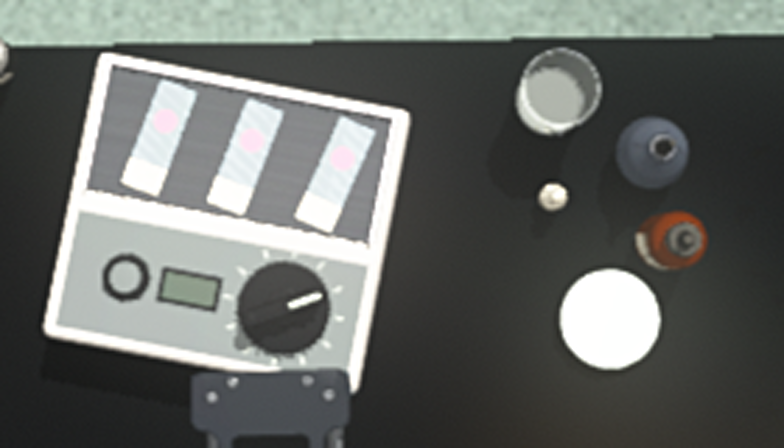

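The dial line at (305,299) still stands at +60°. The hotplate, slides and bystanders are where they started, and the robot is clear.

```bash
python3 -c "
from rig import env
print(env.sign_off())"
```

```text
the job is handed in; nothing more can be done
None
```

The dial was turned exactly four clicks clockwise, from −60° to +60°; the key was then pressed to its stop and released, nothing else visibly moved, and I handed the job in at about 30 s.

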